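# Fish the scrap pan from under the rack and hang it on the spring scale

## Robot

A 7-joint arm with a two-finger parallel gripper is mounted at the origin on the work surface. World frame = base frame: x ahead of the robot, y to its left, z up, the work surface at z = 0. Lengths are in m, angles in degrees, forces in N, time in s.
With the tool pointing down it reaches from about 0.35 to 0.775 m from the base axis. Payload 3.1 kg.
Tool frame: the origin (TCP) lies midway between the tips of the shut fingers; the grasp point (between the pads) lies behind it (arm.hold_point_z is the z of the grasp point in the tool frame, in m); z points along the fingers, y is the line along which they close (so a half turn about z gives the same grasp; the last joint's range is limited). The gripper opens to 85 mm and grips with 20 to 120 N. Pads are 22 mm wide; open, the fingers measure 114 mm over their backs; the gripper's body (76 mm by 85 mm) begins 54 mm behind the grasp point. The pads swing forward as they close: fully open they stand 13 mm farther back than shut.
Start: joints at [-75.556, 17.813, 0.802, 86.603, -0.252, 75.585, -1.558], TCP at [0.159, 0.526, 0.231] pointing down, gripper open.
Joint ranges: [-154.91, 154.91], [-16.99, 109.72], [-72.82, 74.43], [7.12, 147.25], [-82.49, 262.49], [11.32, 116.49], [-174.64, 174.64]. Speed limits (degrees/s): [159.86, 159.86, 180, 180, 180, 180, 180].

## Interface

Orientations are given as [roll, pitch, yaw] about the fixed x, y, z axes, in that order (R = Rz(yaw) Ry(pitch) Rx(roll)).
In Python, from rig import arm gives the robot as it stands.
- The arm moves only by the tool apply_moves, never from a script. Its argument "targets" is a list of rows, each a list of 5 numbers: the opening, from -1 (shut) to 1 (fully open), so that 0 is half open, then the shift along the tool's x, y, z as a fraction of full scale, then the turn about the tool's z as a fraction of full scale. In form: [[grip, x, y, z, roll], ...]. A call has 1 to 20 rows; each row shifts and turns the commanded pose from where the row before left it, along the tool's axes as they then stand; what a row does not reach is not made up. Full scale, the value 1, is 0.05 m for a shift and 0.15 rad for a turn. A row lasts 1/8 s, in which the tool goes at most 62.5 mm and 10.7 degrees, less where a joint would pass 70% of its speed; a pose out of reach is approached as far as the arm can. A call with a number of a shift or a turn outside -1 to 1 is refused whole. A call with a gripper value outside its range is refused whole. The fingers move at their own pace and stop on an object; "grip_force" is the grip in N (left out, the last holds). Time passes only in rows, so rows that do not move let the fingers close. It gives the time, the measured TCP pose, the force, the opening and the grip force at its end, in the units of the state.
- arm.read_state(): the state, without advancing time (a new reading comes with each control period).
- arm.grab_frame(name): name is "side" or "top"; returns a dict with "img" (420x560x3 uint8, red, green, blue), "fx", "fy", "cx", "cy" (pixels), "T" (4x4, takes a point from camera to world coordinates). Camera axes: x right, y down, z forward; pixel columns grow to the right and rows downward; lengths in m; the calibration is good to about 2 mm. A picture is of the moment at which its call begins. There is no depth.
- arm.sign_off(): hands the job in; it is judged then, once.
Trained networks look in the newest picture that a camera, given by its name, has taken for a name from the list of things; names that differ only in an ending like _2 or _b are one class to them, and where a whole thing is asked for, a point or a joint stands for the part that bears it (a point fixed in the world has none). Each returns a list of dicts, best first, with "confidence" (0 to 1); they miss things now and then, are a little off and sometimes report something else, mostly with a low value. They report only what shows in the picture. A call takes as long as a camera call. They do not tell look-alikes from the thing itself.
- arm.look_for(label, camera): "bbox" ([left, top, right, bottom] in pixels, round what is visible of it).
- arm.outline_of(label, camera): "mask" (420x560 bool, what is visible of it) and "bbox" ([left, top, right, bottom] in pixels, round what is visible of it).
The state is a dict: "time_s": time; "q": joint angles; "joint_vel": joint speeds; "joint_torque": joint torques, N m; "eef_pos": TCP position; "orientation": TCP orientation; "wrist_force": force on the tool from outside, world axes, zero at the start; "moment": the same for the moment, N m; "width": opening from 0.0 (shut) to 1.0 (fully open); "grasp_force": force on a finger pad.
Only numpy, scipy, OpenCV 4.12 (cv2) and the standard library are available. Lean on these libraries where they do the work, as an engineer would, in place of code of your own. Each camera call takes 0.05 s, during which the arm holds its last target. There are 200 camera calls.

## Task

The steel scrap pan with the arched handle has been shoved under the wire rack, where the gripper cannot get at it: with the hook tool held in the gripper, draw the pan out into the open in front of the rack, then lay the tool down flat on the bench. Pick the pan up by its handle, hang it level and by both prongs from the fork of the spring scale, gently and without driving the spring to its stop, and leave it hanging there alone and still. Never tip the pan, do not touch it with the gripper while it is under the rack, and leave the other things on the bench where they are.

Things in the scene. Friction and masses are not known exactly. Their poses are not given: they have to be found in the camera images.
- pan: Open steel pan, 92 (x) by 60 (y) mm, walls 28 mm high, brass offcuts fixed in it, rigid arched strap handle: uprights 4 mm thick, 14 mm wide at x = -48 and +48 mm; flat top bar along x, 100 mm long, 14 mm wide, 92 to 100 mm above the underside. Origin: centre of the underside, z up; same after half a turn. 0.29 to 0.5 kg. Starts under the rack, x within 0.3 rad of the rack's x.
- pan_bar (a point): Middle of the pan's handle bar, 96 mm above the pan's underside: the point to grip, from above, closing across the 14 mm width of the bar. The scale's prongs go under the bar 26 mm to either side of it.
- hook: Hook tool lying flat, 264 mm long, 0.18 kg. Wooden handle 90 (x) by 24 (y) by 28 mm high; origin: centre of the handle's underside, z up, x towards the hook. Round steel shaft, 8 mm thick, along +x to x = 215 mm, there it turns square to +y: straight prong, 8 mm thick, to y = 80 mm. The prong's axis is 10 mm above the handle's underside. Balances at about x = 35 mm.
- rack: Fixed low wire rack on four legs, 466 (x) by 200 (y) mm, wires 117 to 126 mm above the bench, too close for fingers. Origin on the bench under its centre, z up. Its +y long side is the open front, facing the middle of the bench: front edge at y = 100 mm. Legs, 10 mm thick, at x = +-228, y = +-96 mm; open between them.
- scale: Fixed spring scale: base plate 110 x 110 x 15 mm, a column 30 mm wide (front face at x = 7 mm) with a round dial on top, 370 mm tall in all. Origin at the centre of the underside of the base, z up; its front faces its own -x, from where the fork is loaded.
- fork_seat (a point): Middle of the fork's seats, at their top, about 204 mm up when empty; axes as the scale's. Two round prongs, 8 mm thick, at y = +-26 mm, point to -x. Each has a level seat 35 mm long in x, centred here, 10 mm lower than the prong behind it. Front tips, 38 mm ahead, rise 18 mm over the seat. Crossbar 110 mm, column 140 mm behind. Prongs go under the bar from in front; lower the bar into the seats.
- fork (a joint): How far the fork has sunk, m: 0 empty, grows downward, stop at 0.06. Spring 150 N/m, lightly damped; the pan's weight sinks it by 0.018 to 0.033.
- jar: Bystander: round glass jar, 50 mm across, 85 mm high, under the rack near its back edge. Origin at the centre of its underside.
- tin: Bystander: round tin, 52 mm across, 70 mm high, under the rack at its -x end. Origin at the centre of its underside.
- block: Bystander: steel block 100 (x) by 30 (y) by 40 mm high, under the rack behind the pan. Origin at the centre of its underside.
- mallet: Bystander: small wooden mallet, 130 mm long, head 70 mm wide and 35 mm high, lying in front of the rack towards the far edge; origin where handle (towards -x, 100 mm) meets head, on the underside.
- file: Bystander: flat file with a wooden handle, 160 mm long and 22 mm high, lying on the bench beyond the scale; straight, no hook. Origin where handle (-x) meets blade (+x), on the underside.
- brush: Bystander: brass brush, 150 mm long, 28 mm high, lying on the bench beside the scale; origin 100 mm from its tail, on the underside.
There are look-alikes about, which are no part of the job. Leave any blue, orange or red look-alike of the pan alone.

How it is judged:
By the outcome, as a careful person would: the job done as asked, in the order asked, and still so for the second after the job is handed in, with the robot touching nothing.
It also fails if it takes over 72 s, if anything falls off the work surface, if the arm or the gripper's body presses on something with over 40 N, if the wrist force passes 120 N, or if a joint passes its speed limit or range.

## Working session

There is one attempt and no reset: what is moved stays moved. The work goes in short steps, Python scripts to look and compute and a tool call to move; the robot and the scene stay as the last step left them, time stands still between calls to the robot, and variables do not carry over. Pictures are saved under pics/ and viewed, at most 10 in all, crops included, and the job is handed in when it is done.

Besides the shell and the picture viewer there is one more tool, called after "Call:" as name(argument=value, ...) on one line, values as JSON. apply_moves: Moves the arm, as the interface text tells. Its arguments: {"type":"object","properties":{"targets":{"type":"array","items":{"type":"array","items":{"type":"number"}}},"grip_force":{"type":"number"}},"required":["targets"]}

```bash
mkdir -p pics; ls; python3 - <<'E'
from rig import arm
import cv2,numpy as np
s=arm.read_state();print({k:np.round(v,3).tolist() for k,v in s.items()},arm.hold_point_z)
for c in("side","top"):
    f=arm.grab_frame(c);cv2.imwrite(f"pics/{c}0.png",f["img"][:,:,::-1])
    print(c,f["fx"],f["fy"],f["cx"],f["cy"],np.round(f["T"],4).tolist())
    for n in("pan","hook","rack","scale","fork","jar","tin","block","mallet","file","brush"):
        print(n,[(np.round(d["bbox"]).tolist(),round(d["confidence"],2)) for d in arm.look_for(n,c)][:3])
E
```

```text
pics
{'time_s': 0.0, 'q': [-75.556, 17.861, 0.801, 86.692, -0.254, 75.586, -1.558], 'joint_vel': [-0.036, 0.063, -0.013, 0.058, 0.027, 0.027, -0.133], 'joint_torque': [0.0, -37.992, 0.146, -23.059, 0.012, 0.014, -0.0], 'eef_pos': [0.159, 0.526, 0.23], 'orientation': [-179.863, 0.004, 163.172], 'wrist_force': [0.583, 0.83, 0.624], 'moment': [0.034, 0.014, 0.051], 'grasp_force': 0.0, 'width': 1.003} -0.0187
side 533.7302827917347 533.7302827917347 274.69752757877995 209.24888939407603 [[0.4955, -0.4832, 0.7218, -0.8668], [-0.8686, -0.2786, 0.4098, -0.7794], [0.0031, -0.83, -0.5578, 1.2513], [0.0, 0.0, 0.0, 1.0]]
pan [([362.0, 301.0, 393.0, 345.0], 0.97), ([392.0, 287.0, 427.0, 321.0], 0.83), ([397.0, 253.0, 428.0, 293.0], 0.8)]
hook [([205.0, 239.0, 261.0, 260.0], 0.69)]
rack [([301.0, 191.0, 407.0, 297.0], 0.88)]
scale [([182.0, 128.0, 225.0, 224.0], 0.84), ([298.0, 192.0, 405.0, 299.0], 0.6), ([331.0, 220.0, 354.0, 257.0], 0.39)]
fork [([188.0, 160.0, 223.0, 184.0], 0.59)]
jar [([349.0, 260.0, 370.0, 284.0], 0.6)]
tin [([317.0, 262.0, 331.0, 284.0], 0.56)]
block [([370.0, 239.0, 385.
[... 519 characters left out ...]
6.0, 271.0, 482.0, 307.0], 0.61)]
hook [([222.0, 216.0, 268.0, 302.0], 0.59), ([129.0, 181.0, 203.0, 226.0], 0.39)]
rack [([346.0, 95.0, 420.0, 262.0], 0.84), ([395.0, 153.0, 412.0, 186.0], 0.25)]
scale [([108.0, 163.0, 203.0, 230.0], 0.71), ([262.0, 124.0, 286.0, 172.0], 0.23)]
fork [([126.0, 179.0, 206.0, 225.0], 0.82)]
jar [([391.0, 208.0, 418.0, 229.0], 0.5)]
tin [([360.0, 235.0, 380.0, 252.0], 0.62)]
block [([396.0, 149.0, 410.0, 184.0], 0.68), ([344.0, 96.0, 423.0, 259.0], 0.3)]
mallet [([262.0, 126.0, 285.0, 169.0], 0.75)]
file [([220.0, 122.0, 229.0, 175.0], 0.78), ([262.0, 124.0, 285.0, 172.0], 0.34)]
brush [([105.0, 233.0, 127.0, 282.0], 0.51), ([358.0, 234.0, 383.0, 252.0], 0.44)]
```

```bash
python3 - <<'E'
import cv2
a=cv2.imread("pics/top0.png")[80:320,90:500];cv2.imwrite("pics/topc.png",cv2.resize(a,(800,468),interpolation=3))
a=cv2.imread("pics/side0.png")[110:360,130:450];cv2.imwrite("pics/sidec.png",cv2.resize(a,(768,600),interpolation=3))
E
```

```text
(no output)
```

View pics/topc.png

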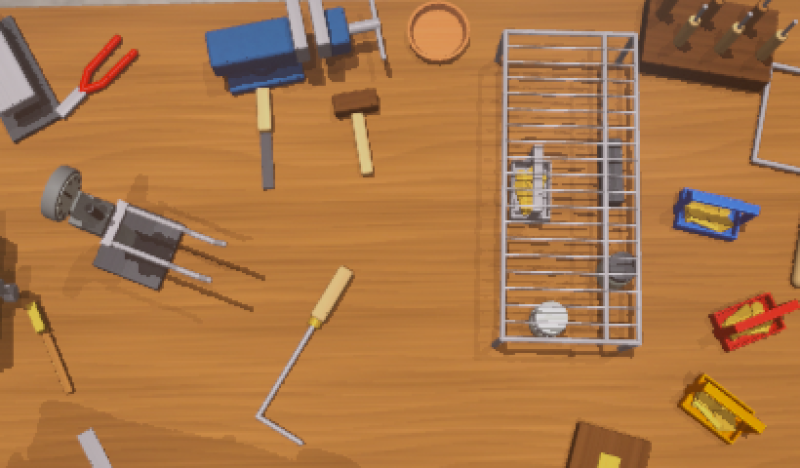

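View pics/sidec.png

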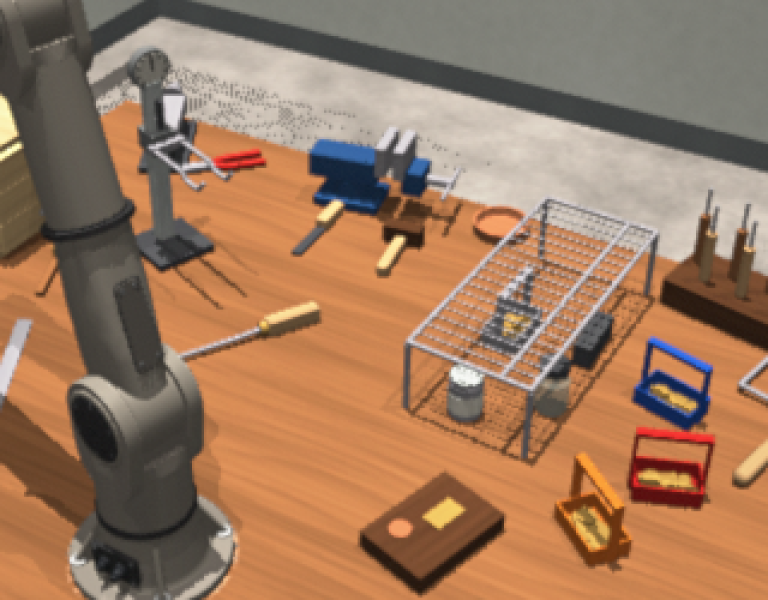

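Top view: rack spans about (348–417, 95–258) full-image px, with the grey pan inside near its front edge at about (361,176). The hook has its handle at (260,231), corner at (223,292) and prong tip at (245,307). The fork tips are at (204,204) and (198,223). The blue, red and orange look-alike pans lie behind the rack.

```bash
cat >h.py <<'E'
from rig import arm
import cv2,numpy as np
def ray(f,u,v):
    T=np.array(f["T"]);d=T[:3,:3]@np.array([(u-f["cx"])/f["fx"],(v-f["cy"])/f["fy"],1]);return T[:3,3],d
def at(f,u,v,z):
    o,d=ray(f,u,v);return (o+d*(z-o[2])/d[2])[:2]
def proj(f,p):
    T=np.array(f["T"]);c=(np.atleast_2d(p)-T[:3,3])@T[:3,:3];return np.c_[f["fx"]*c[:,0]/c[:,2]+f["cx"],f["fy"]*c[:,1]/c[:,2]+f["cy"]]
def tri(f,a,g,b):
    A=[];B=[]
    for F,p in((f,a),(g,b)):
        o,d=ray(F,*p);d=d/np.linalg.norm(d);P=np.eye(3)-np.outer(d,d);A.append(P);B.append(P@o)
    return np.linalg.solve(sum(A),sum(B))
E
python3 - <<'E'
from h import *
F={c:arm.grab_frame(c) for c in("top","side")}
t=F["top"]
c=lambda u,v:(90+u/1.951,80+v/1.951)
P=lambda n,u,v,z:print(n,np.round(at(t,*c(u,v),z),3))
for n,u,v in(("rack farfront",503,32),("rack nearfront",501,343),("nearback",638,343),("farback",636,34)):P(n,u,v,.122)
P("hook handle far",346,269,.02);P("handle near",318,322,.02);P("corner",260,415,.01);P("tip",302,443,.01)
P("tipA",223,243,.218);P("tipB",209,279,.218);P("crossA",122,204,.21);P("crossB",105,243,.21)
P("jar",622,267,.05);P("tin",549,318,.07);P("block",616,176,.04)
for n in("pan","hook","fork"):
  for k in F:
    for d in arm.outline_of(n,k)[:4]:
        m=d["mask"].astype(np.uint8);(x,y),wh,a=cv2.minAreaRect(np.argwhere(m)[:,::-1].astype(np.float32))
        print(n,k,round(d["confidence"],2),np.round(d["bbox"]),"ctr",round(x,1),round(y,1),np.round(wh,1),round(a,1),np.round(at(F[k],x,y,.05),3),m.sum())
for k,(x0,y0,x1,y1) in dict(top=(340,140,430,260),side=(300,185,410,300)).items():
    im=F[k]["img"][y0:y1,x0:x1,::-1];cv2.imwrite(f"pics/r{k}.png",cv2.resize(im,None,fx=5.0,fy=5.0,interpolation=2))
a,b=[cv2.imread(f"pics/r{k}.png") for k in("top","side")]
h=570;cv2.imwrite("pics/rr.png",np.hstack([cv2.resize(a,(int(a.shape[1]*h/a.shape[0])-80,h))*1,cv2.resize(b,(400,h))])[:, :800])
E
```

```text
rack farfront [ 0.863 -0.173]
rack nearfront [ 0.402 -0.151]
nearback [ 0.398 -0.344]
farback [ 0.855 -0.369]
hook handle far [0.528 0.069]
handle near [0.447 0.113]
corner [0.31  0.202]
tip [0.267 0.139]
tipA [0.537 0.227]
tipB [0.488 0.246]
crossA [0.595 0.366]
crossB [0.541 0.388]
jar [ 0.518 -0.345]
tin [ 0.441 -0.229]
block [ 0.66  -0.346]
pan top 0.81 [452. 230. 500. 260.] ctr 477.2 242.6 [22.  46.1] 70.0 [ 0.438 -0.538] 800
pan top 0.78 [436. 272. 482. 308.] ctr 459.6 291.5 [44.5 23.2] 36.3 [ 0.3   -0.477] 878
pan top 0.72 [348. 156. 370. 195.] ctr 361.3 174.4 [21.6 39.4] 3.6 [ 0.648 -0.212] 722
pan side 0.95 [394. 251. 426. 290.] ctr 409.5 270.0 [34.9 28.2] 26.6 [ 0.594 -0.487] 677
pan side 0.69 [333. 221. 356. 261.] ctr 345.9 239.2 [20.6 37.1] 26.6 [ 0.646 -0.226] 506
pan side 0.6 [390. 287. 426. 323.] ctr 408.3 305.1 [33.  31.6] 6.7 [ 0.425 -0.537] 748
pan side 0.58 [360. 299. 392. 345.] ctr 375.6 323.7 [45.  26.2] 54.5 [ 0.296 -0.476] 846
hook top 0.35 [127. 180. 206. 228.] ctr 164.1 200.8 [79.2 25.6] 21.6 [0.581 0.371] 747
hook side 0.74 [206. 237. 265. 259.] ctr 234.2 248.0 [ 7.6 57.2] 71.6 [0.395 0.106] 212
hook side 0.61 [145. 217. 157. 230.] ctr 149.0 225.8 [ 3.1 14.8] 29.1 [0.347 0.466] 48
hook side 0.42 [319. 260. 330. 286.] ctr 323.5 273.5 [23. 15.] 90.0 [ 0.429 -0.237] 321
fork top 0.61 [127. 180. 207. 226.] ctr 164.7 200.6 [78.3 24.3] 21.4 [0.581 0.37 ] 702
fork side 0.6 [185. 161. 223. 188.] ctr 203.9 175.2 [41.9 14.8] 40.6 [0.766 0.511] 259
fork side 0.26 [329. 223. 357. 253.] ctr 343.5 242.0 [19.1 33.2] 45.0 [ 0.626 -0.225] 388
```

View pics/rr.png

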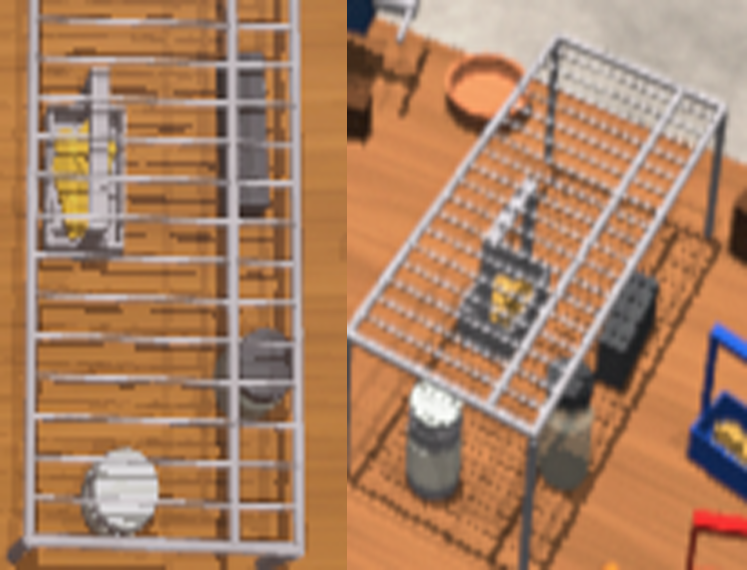

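```bash
python3 - <<'E'
from h import *
t=arm.grab_frame("top");s=arm.grab_frame("side")
r=lambda u,v:(340+u/3.856,140+v/4.75)
for n,u,v,z in(("fl",47,108,.028),("fr",125,105,.028),("nl",47,250,.028),("nr",123,252,.028),("barF",97,68,.1),("barN",103,232,.1),("tin",120,490,.07),("block tl",240,55,.04),("block br",268,212,.04)):
    print(n,np.round(at(t,*r(u,v),z),3))
# fork via both: fork tips in side crop scale 2.4
q=lambda u,v:(130+u/2.4,110+v/2.4)
c=lambda u,v:(90+u/1.951,80+v/1.951)
print("tipA",np.round(tri(t,c(223,243),s,q(227,177)),3),"tipB",np.round(tri(t,c(209,279),s,q(202,187)),3))
print("dialtop scale",np.round(tri(t,c(62,193),s,q(150,68)),3))
print("base corners",[np.round(at(t,*c(*p),.015),3) for p in((186,236),(161,290),(95,264))])
# hook
print("handle side",[np.round(at(s,*q(*p),.02),3) for p in((318,312),(264,327))])
E
```

```text
fl [ 0.689 -0.19 ]
fr [ 0.69  -0.251]
nl [ 0.598 -0.186]
nr [ 0.595 -0.244]
barF [ 0.695 -0.218]
barN [ 0.594 -0.218]
tin [ 0.441 -0.228]
block tl [ 0.717 -0.339]
block br [ 0.616 -0.355]
tipA [0.536 0.231 0.211] tipB [0.488 0.247 0.213]
dialtop scale [0.583 0.408 0.336]
base corners [array([0.585, 0.315]), array([0.502, 0.353]), array([0.544, 0.455])]
handle side [array([0.521, 0.061]), array([0.446, 0.115])]
```

Call:
apply_moves(targets=[[1,-0.82,-0.63,0,0],[1,-0.82,-0.63,0,0],[1,-0.82,-0.63,0,0],[1,-0.82,-0.63,0,0],[1,-0.82,-0.63,0,0],[1,-0.82,-0.63,0,0],[1,-0.82,-0.63,0,0],[1,-0.82,-0.63,0,0],[1,-0.82,-0.63,0,0],[1,-0.82,-0.63,0,0],[1,0,0,0,1],[1,0,0,0,1],[1,0,0,0,1],[1,0,0,0,1],[1,0,0,0,1],[1,0,0,0,1],[1,0,0,0,1],[1,0,0,0,1],[1,0,0,0,1],[1,0,0,0,1]])

```text
time_s: 4.2
eef_pos: [0.4605, 0.1063, 0.2314]
orientation: [180.0, -0.0, 77.0]
wrist_force: [0.5, 0.3, -0.2]
width: 1.002
grasp_force: 0.0
```

Call:
apply_moves(targets=[[1,0,0,0,1],[1,0,0,0,1],[1,0,0,0,1],[1,0,0,0,1],[1,0,0,0,1],[1,0,0,0,1],[1,0,0,0,1],[1,0,0,0,1],[1,0,0,0,1],[1,0,0,0,1],[1,0,0,0,1],[1,0,0,0,1],[1,0,0,0,0.7],[1,0,0,0,0],[1,0,0,0,0]])

```text
time_s: 6.08
eef_pos: [0.4605, 0.1063, 0.2314]
orientation: [-180.0, 0.0, -31.8]
wrist_force: [0.8, 0.8, -0.3]
width: 1.004
grasp_force: 0.0
```

Call:
apply_moves(targets=[[1,0,0,0.9,0],[1,0,0,0.9,0],[1,0,0,0.9,0],[1,0,0,0.9,0],[1,0,0,0.5,0],[1,0,0,0.38,0],[1,0,0,0,0],[-1,0,0,0,0],[-1,0,0,0,0],[-1,0,0,0,0],[-1,0,0,0,0],[-1,0,0,0,0],[-1,0,0,0,0],[-1,0,0,0,0]], grip_force=70)

```text
time_s: 7.82
eef_pos: [0.4617, 0.1069, 0.0084]
orientation: [-179.9, -0.1, -31.9]
wrist_force: [-0.3, 0.6, 5.4]
width: 0.261
grasp_force: 69.5
```

Call:
apply_moves(targets=[[-1,0,0,-0.4,0],[-1,0,0,-0.9,0],[-1,0,0,-0.9,0],[-1,0,0,0,-0.5],[-1,0,0,0,-1],[-1,0,0,0,-1],[-1,0,0,0,-1],[-1,0,0,0,-1],[-1,0,0,0,-1],[-1,0,0,0,-1],[-1,0,0,0,-1],[-1,0,0,0,-1],[-1,0,0,0,-1],[-1,0,0,0,-1],[-1,0,0,0,-1],[-1,0,0,0,-1],[-1,0,0,0,-1],[-1,0,0,0,-0.5],[-1,0,0,0,0]])

```text
time_s: 10.2
eef_pos: [0.4598, 0.1058, 0.1168]
orientation: [-179.9, 0.0, 88.3]
wrist_force: [-0.7, 0.1, -1.6]
width: 0.26
grasp_force: 69.0
```

```bash
python3 - <<'E'
from h import *
t=arm.grab_frame("top");s=arm.grab_frame("side");st=arm.read_state();print(np.round(st["eef_pos"],4),np.round(st["orientation"],1),round(st["width"],3))
a=t["img"][110:310,240:440,::-1];b=s["img"][170:350,180:400,::-1]
cv2.imwrite("pics/h1.png",np.hstack([cv2.resize(a,(400,400),interpolation=2),cv2.resize(b,(400,400),interpolation=2)]))
E
```

```text
[0.46  0.106 0.117] [-179.9    0.    88.3] 0.263
```

View pics/h1.png

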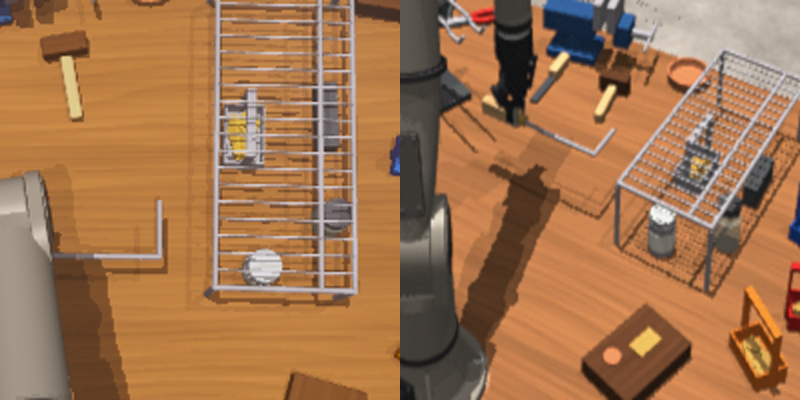

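Left panel: the hook hangs level in the gripper, with the corner at full px (320,238) and the prong tip at (320,210). The prong points to world +x.

```bash
python3 - <<'E'
from h import *
t=arm.grab_frame("top");s=arm.grab_frame("side")
for n,a,b in(("corner",(320,238.2),(287.8,238.9)),("tip",(320,210),(297.2,228))):
    print(n,np.round(at(t,*a,.119),3),np.round(tri(t,a,s,b),3))
c=lambda u,v:(90+u/1.951,80+v/1.951)
for p in((368,173),(357,113),(335,97),(378,93)):print("mallet",np.round(at(t,*c(*p),.03),3))
E
```

```text
corner [ 0.453 -0.079] [ 0.453 -0.081  0.123]
tip [ 0.532 -0.082] [ 0.531 -0.081  0.122]
mallet [0.675 0.032]
mallet [0.772 0.048]
mallet [0.798 0.082]
mallet [0.803 0.014]
```

Call:
apply_moves(targets=[[-1,-0.46,0.39,0,0],[-1,-0.46,0.39,0,0],[-1,0,0,0.8,0],[-1,0,0,0.8,0],[-1,0,0,0.4,0],[-1,0,0,0.12,0],[-1,0,0,0,0],[-1,-0.5,0.015,0,0],[-1,-0.5,0.015,0,0],[-1,-0.5,0.015,0,0],[-1,-0.5,0.015,0,0],[-1,-0.5,0.015,0,0],[-1,-0.54,0.015,0,0],[-1,0,0,0,0]])

```text
time_s: 12.15
eef_pos: [0.4996, -0.0965, 0.013]
orientation: [179.8, 0.1, 88.1]
wrist_force: [-0.1, 0.1, -2.8]
width: 0.266
grasp_force: 69.0
```

```bash
python3 - <<'E'
from h import *
t=arm.grab_frame("top");s=arm.grab_frame("side");st=arm.read_state();print(np.round(st["eef_pos"],4),np.round(st["orientation"],1),np.round(st["wrist_force"],1))
a=t["img"][110:310,240:440,::-1];b=s["img"][170:320,230:430,::-1]
cv2.imwrite("pics/h2.png",np.hstack([cv2.resize(a,(400,400),interpolation=2),cv2.resize(b,(400,300),interpolation=2,dst=None) if 0 else cv2.resize(b,(400,400),interpolation=2)]))
E
```

```text
[ 0.4994 -0.0925  0.0123] [179.9  -0.   88.4] [ 0.7  1.3 -2.3]
```

View pics/h2.png

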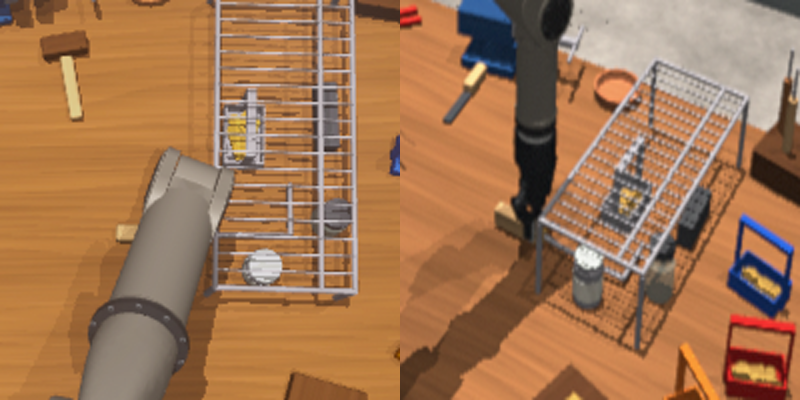

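Call:
apply_moves(targets=[[-1,0,0.43,0,0],[-1,0,0.43,0,0],[-1,0,0.43,0,0],[-1,0,0.43,0,0],[-1,0,0,0,0],[-1,0.2,-0.005,0,0],[-1,0.2,-0.005,0,0],[-1,0.15,-0.005,0,0],[-1,0.15,-0.005,0,0],[-1,0.15,-0.005,0,0],[-1,0.15,-0.005,0,0],[-1,0.2,-0.005,0,0],[-1,0.2,-0.005,0,0],[-1,0.2,-0.005,0,0]])

```text
time_s: 14.0
eef_pos: [0.5844, -0.0144, 0.0113]
orientation: [-180.0, -0.0, 88.4]
wrist_force: [-0.5, -1.3, -2.0]
width: 0.264
grasp_force: 69.1
```

```bash
python3 - <<'E'
from h import *
t=arm.grab_frame("top");s=arm.grab_frame("side");st=arm.read_state();print(np.round(st["eef_pos"],4),np.round(st["orientation"],1),np.round(st["wrist_force"],1))
a=t["img"][110:310,240:440,::-1];b=s["img"][170:320,230:430,::-1]
cv2.imwrite("pics/h3.png",np.hstack([cv2.resize(x,(400,400),interpolation=2) for x in(a,b)]))
E
```

```text
[ 0.5844 -0.0123  0.0112] [-1.80e+02 -1.00e-01  8.86e+01] [-0.2 -0.2 -2. ]
```

View pics/h3.png

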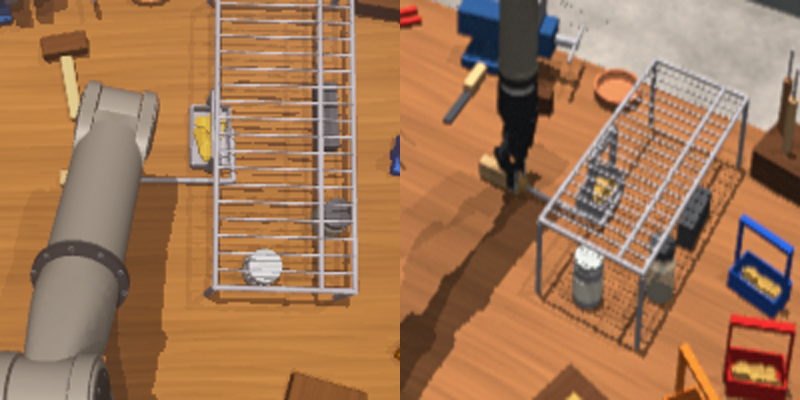

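Call:
apply_moves(targets=[[-1,0.2,-0.005,0,0],[-1,0.2,-0.005,0,0],[-1,0.2,-0.005,0,0],[-1,0.2,-0.005,0,0],[-1,0.2,-0.005,0,0],[-1,0.2,-0.005,0,0],[-1,0.2,-0.005,0,0],[-1,0.2,-0.005,0,0],[-1,0.2,-0.005,0,0],[-1,0.1,0,0,0],[-1,0.05,0,0,0],[-1,0,0,0,0],[-1,-0.3,0,0,0],[-1,0,-0.6,0,0],[-1,0,-0.6,0,0],[-1,0,-0.6,0,0],[-1,0,-0.6,0,0],[-1,0,0,0,0],[-1,0,0,0.05,0],[-1,0,0,0.02,0]])

```text
time_s: 16.6
eef_pos: [0.4661, 0.0703, 0.0083]
orientation: [179.9, -0.0, 88.4]
wrist_force: [-2.7, -1.0, 8.1]
width: 0.262
grasp_force: 70.7
```

```bash
python3 - <<'E'
from h import *
t=arm.grab_frame("top");s=arm.grab_frame("side");st=arm.read_state();print(np.round(st["eef_pos"],4),np.round(st["orientation"],1),np.round(st["wrist_force"],1))
a=t["img"][110:310,240:440,::-1];b=s["img"][170:320,230:430,::-1]
cv2.imwrite("pics/h4.png",np.hstack([cv2.resize(x,(400,400),interpolation=2) for x in(a,b)]))
E
```

```text
[0.4661 0.0703 0.0084] [179.9  -0.   88.4] [-0.3 -0.7  2.2]
```

View pics/h4.png

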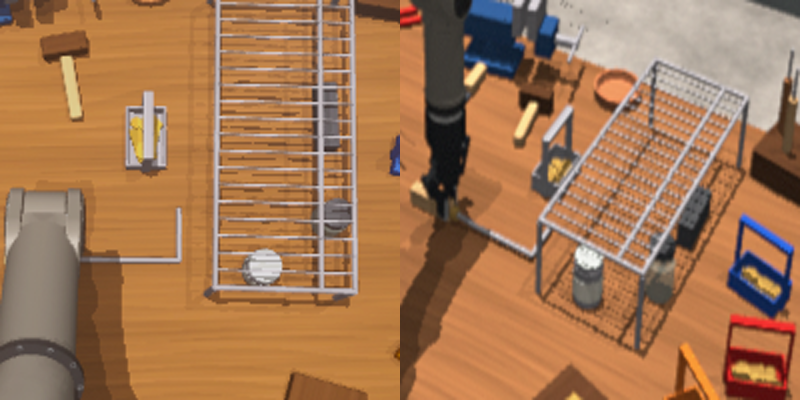

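The pan stands clear in front of the rack, with its bar from px (314,156) to (314,190). The hook lies flat with its corner at (329,240).

Call:
apply_moves(targets=[[1,0,0,0,0],[1,0,0,0,0],[1,0,0,0,0],[1,0,0,0,0],[1,0,0,-0.3,0],[1,0,0,-0.9,0],[1,0,0,-0.9,0],[1,0,0,-0.9,0],[1,0,0,-0.9,0],[1,0,0,0,-1],[1,0,0,0,-1],[1,0,0,0,-1],[1,0,0,0,-1],[1,0,0,0,-1],[1,0,0,0,-1],[1,0,0,0,-1],[1,0,0,0,-1],[1,0,0,0,-1],[1,0,0,0,-1],[1,0,0,0,-0.66]])

```text
time_s: 19.2
eef_pos: [0.4645, 0.0703, 0.2039]
orientation: [180.0, 0.1, -179.8]
wrist_force: [0.5, 1.1, -0.7]
width: 0.999
grasp_force: 0.0
```

```bash
python3 - <<'E'
from h import *
t=arm.grab_frame("top");s=arm.grab_frame("side");st=arm.read_state();print(np.round(st["eef_pos"],4),np.round(st["orientation"],1))
g=lambda u,v:(240+u/2,110+v/2)
for p in((148,92),(149,160)):print("bar",np.round(at(t,*g(*p),.1),3))
for p in((125,108),(166,106),(126,167),(167,167)):print("rim",np.round(at(t,*g(*p),.028),3))
for k in("pan",):
  for d in arm.outline_of(k,"top")+arm.outline_of(k,"side"):print(np.round(d["bbox"]),round(d["confidence"],2))
a=t["img"][165:240,100:220,::-1];b=s["img"][115:195,160:240,::-1]
a=cv2.resize(a,(480,300),interpolation=2);b=cv2.resize(b,(300,300),interpolation=2)
cv2.imwrite("pics/f.png",np.hstack([a,b]))
E
```

```text
[0.4646 0.0704 0.2038] [1.8e+02 1.0e-01 1.8e+02]
bar [ 0.693 -0.071]
bar [ 0.593 -0.069]
rim [ 0.689 -0.04 ]
rim [ 0.69  -0.102]
rim [ 0.598 -0.039]
rim [ 0.597 -0.1  ]
[453. 229. 498. 261.] 0.91
[301. 155. 322. 195.] 0.79
[437. 272. 481. 309.] 0.7
[437. 178. 480. 205.] 0.63
[359. 302. 392. 344.] 0.92
[393. 250. 425. 291.] 0.85
[298. 208. 319. 245.] 0.83
```

View pics/f.png

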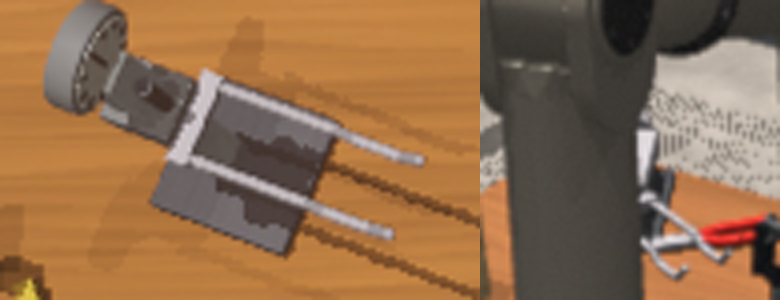

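The zoom shows the fork tips at full px (206,204.8) and (198.5,223.3), with prong roots at the crossbar at (155,186.8) and (148.8,205).

```bash
python3 - <<'E'
from h import *
t=arm.grab_frame("top");from scipy.optimize import least_squares
obs=np.array([(206,204.75),(198.5,223.25),(155,186.75),(148.75,205)])
# seat frame: tips at x=-38 (outer end), z +18 ; roots at x~+104,z+10
for root in(.1,.104,.108):
  for L in (-.038,-.042):
    M=np.array([(L,-.026,.016),(L,.026,.016),(root,-.026,.010),(root,.026,.010)])
    def f(p):
        c,s=np.cos(p[2]),np.sin(p[2]);w=np.c_[p[0]+c*M[:,0]-s*M[:,1],p[1]+s*M[:,0]+c*M[:,1],.204+M[:,2]];return (proj(t,w)-obs).ravel()
    r=least_squares(f,[.527,.274,1.18]);print(root,L,np.round(r.x[:2],4),np.degrees(r.x[2]).round(2),np.round(r.fun,1))
for p,z in((obs[0],.22),(obs[1],.22),(obs[2],.214),(obs[3],.214)):print(np.round(at(t,*p,z),3))
E
```

```text
0.1 -0.038 [0.5262 0.2702] 69.0 [-1.1 -0.5 -0.9 -0.5  1.6  0.5  0.4  0.5]
0.1 -0.042 [0.527  0.2721] 68.95 [-0.4 -0.2 -0.2 -0.2  0.9  0.2 -0.3  0.2]
0.104 -0.038 [0.5255 0.2684] 68.95 [-0.4 -0.2 -0.2 -0.2  0.9  0.2 -0.3  0.2]
0.104 -0.042 [0.5262 0.2703] 68.9 [ 0.3  0.1  0.5  0.1  0.2 -0.1 -1.  -0.1]
0.108 -0.038 [0.5248 0.2666] 68.9 [ 0.3  0.1  0.5  0.1  0.2 -0.1 -1.  -0.1]
0.108 -0.042 [0.5255 0.2685] 68.84 [ 1.   0.3  1.2  0.3 -0.5 -0.3 -1.7 -0.4]
[0.536 0.222]
[0.487 0.242]
[0.588 0.359]
[0.539 0.374]
```

Call:
apply_moves(targets=[[1,-0.72,0,0,0],[1,-0.72,-0.56,0,0],[1,-0.72,-0.56,0,0],[1,-0.72,-0.56,0,0],[1,-0.69,-0.56,0,0],[1,0,-0.56,0,0],[1,0,0,0,0]])

```text
time_s: 20.32
eef_pos: [0.6426, -0.0737, 0.2025]
orientation: [-179.8, -0.1, 179.6]
wrist_force: [-1.1, -0.7, 0.8]
width: 1.001
grasp_force: 0.0
```

Call:
apply_moves(targets=[[1,0,0,0.7,0],[1,0,0,0.7,0],[1,0,0,0.6,0],[1,0,0,0.4,0],[1,0,0,0.1,0],[1,0,0,0,0],[-1,0,0,0,0],[-1,0,0,0,0],[-1,0,0,0,0],[-1,0,0,0,0],[-1,0,0,0,0],[-1,0,0,0,0],[-1,0,0,0,0],[-1,0,0,0,0]], grip_force=90)

```text
time_s: 22.08
eef_pos: [0.6431, -0.0689, 0.0781]
orientation: [180.0, 0.0, -180.0]
wrist_force: [-1.5, 1.9, 3.3]
width: 0.142
grasp_force: 87.8
```

Call:
apply_moves(targets=[[-1,0,0,-0.1,0],[-1,0,0,-0.3,0],[-1,0,0,-0.5,0],[-1,0,0,-0.6,0],[-1,0,0,-0.6,0],[-1,0,0,-0.44,0],[-1,0,0,-0.2,0],[-1,0,0,-0.1,0],[-1,0,0,0,0.3],[-1,0,0,0,0.6],[-1,0,0,0,0.6],[-1,0,0,0,0.6],[-1,0,0,0,0.34],[-1,0,0,0,0]])

```text
time_s: 23.82
eef_pos: [0.6424, -0.0692, 0.2185]
orientation: [-180.0, -0.1, 159.1]
wrist_force: [0.5, -0.5, -3.6]
width: 0.138
grasp_force: 87.7
```

```bash
python3 - <<'E'
from h import *
s=arm.read_state();print(*[np.round(s[k],3) for k in("eef_pos","orientation","wrist_force","moment","q","width")])
t=arm.grab_frame("top");sd=arm.grab_frame("side")
E
```

```text
[ 0.642 -0.069  0.219] [-1.79954e+02 -1.38000e-01  1.59073e+02] [ 0.54 -0.55 -3.64] [ 0.008  0.015 -0.016] [-10.417  31.134  25.021  71.429 -12.796  80.267  82.665] 0.138
```

Call:
apply_moves(targets=[[-1,0.2,0.15,0,0],[-1,0.4,0.32,0,0],[-1,0.5,0.4,0,0],[-1,0.5,0.4,0,0],[-1,0.5,0.4,0,0],[-1,0.5,0.4,0,0],[-1,0.5,0.4,0,0],[-1,0.5,0.4,0,0],[-1,0.4,0.35,0,0],[-1,0.35,0.3,0,0],[-1,0.25,0.18,0,0],[-1,0,0,0,0],[-1,0,0,0,0]])

```text
time_s: 25.55
eef_pos: [0.495, 0.1842, 0.22]
orientation: [-180.0, 0.1, 159.0]
wrist_force: [1.2, -0.8, -4.5]
width: 0.141
grasp_force: 87.6
```

```bash
python3 - <<'E'
from h import *
t=arm.grab_frame("top");s=arm.grab_frame("side");st=arm.read_state();print(*[np.round(st[k],3) for k in("eef_pos","orientation","wrist_force","width")])
a=t["img"][150:270,90:250,::-1];b=s["img"][115:235,160:280,::-1]
cv2.imwrite("pics/g.png",np.hstack([cv2.resize(a,(448,336),interpolation=2),cv2.resize(b,(336,336),interpolation=2)]))
E
```

```text
[0.495 0.184 0.22 ] [-1.79968e+02  5.40000e-02  1.58898e+02] [ 0.106 -1.201 -4.044] 0.135
```

View pics/g.png

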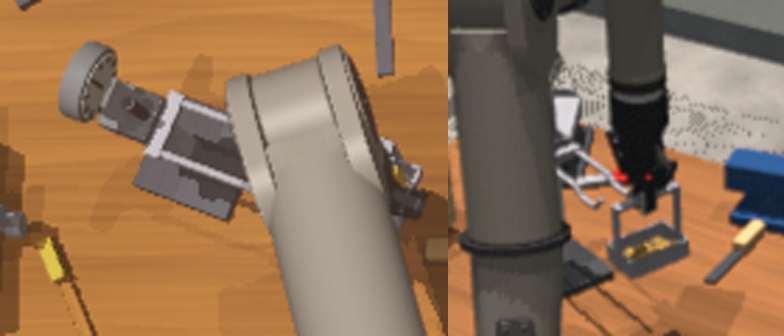

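```bash
python3 - <<'E'
from h import *
s=arm.grab_frame("side")
p=np.array([.526,.270]);c,sn=np.cos(np.radians(69)),np.sin(np.radians(69));X=np.array([c,sn]);Y=np.array([-sn,c])
w=lambda x,y,z:[*(p+X*x+Y*y),z]
for n,q in dict(tipA=w(-.038,-.026,.22),tipB=w(-.038,.026,.22)).items():
    u=proj(s,q)[0];print(n,np.round(u,1),"panel",np.round([(u[0]-160)*2.8+448,(u[1]-115)*2.8]))
b=np.array([.495,.1842])
for e in(-.05,.05):
    u=proj(s,[*(b+Y*e),.2387+.004])[0];print("barend panel",np.round([(u[0]-160)*2.8+448,(u[1]-115)*2.8]))
d=p-b;print("tool x,y units",d@np.array([-.934,.358])/.05,d@np.array([.358,.934])/.05)
E
```

```text
tipA [226.6 182. ] panel [634. 188.]
tipB [215.  186.6] panel [602. 200.]
barend panel [673. 183.]
barend panel [610. 208.]
tool x,y units 0.035247999999999516 1.8247040000000005
```

Call:
apply_moves(targets=[[-1,0,0.1,0,0],[-1,0,0.2,0,0],[-1,0,0.25,0,0],[-1,0.01,0.25,0,0],[-1,0.01,0.25,0,0],[-1,0.01,0.25,0,0],[-1,0,0.25,0,0],[-1,0,0.17,0,0],[-1,0,0.1,0,0],[-1,0,0,0.1,0],[-1,0,0,0.1,0],[-1,0,0,0.1,0],[-1,0,0,0.1,0],[-1,0,0,0.1,0],[-1,0,0,0,0],[-1,0,0,0,0]])

```text
time_s: 27.7
eef_pos: [0.5257, 0.2713, 0.195]
orientation: [180.0, 0.0, 159.0]
wrist_force: [-0.5, 0.7, -4.2]
width: 0.14
grasp_force: 87.6
```

Bar about 6 mm above the seats; now I'll lower it slowly while watching the force.

Call:
apply_moves(targets=[[-1,0,0,0.05,0],[-1,0,0,0.05,0],[-1,0,0,0.05,0],[-1,0,0,0.05,0],[-1,0,0,0.05,0],[-1,0,0,0.05,0],[-1,0,0,0,0],[-1,0,0,0,0],[-1,0,0,0,0]])

```text
time_s: 28.82
eef_pos: [0.5256, 0.2712, 0.18]
orientation: [180.0, 0.0, 159.0]
wrist_force: [-0.2, -0.9, -2.1]
width: 0.14
grasp_force: 87.9
```

```bash
python3 - <<'E'
from h import *
for i in range(6):
    arm.grab_frame("side");s=arm.read_state();print(np.round(s["wrist_force"],2),np.round(s["moment"],3),np.round(s["eef_pos"],4))
E
```

```text
[-0.5  -0.59 -1.19] [-0.014  0.074 -0.02 ] [0.5256 0.2712 0.18  ]
[ 0.28 -0.54 -2.07] [-0.013  0.015 -0.012] [0.5256 0.2713 0.1799]
[ 0.12  0.14 -2.53] [0.032 0.072 0.031] [0.5256 0.2713 0.1799]
[ 0.08 -0.29 -2.2 ] [-0.029  0.01  -0.01 ] [0.5256 0.2712 0.1799]
[ 0.23  0.29 -2.4 ] [-0.029 -0.03   0.008] [0.5256 0.2713 0.1799]
[ 0.72  0.06 -3.31] [-0.015 -0.023  0.028] [0.5256 0.2713 0.1799]
```

Call:
apply_moves(targets=[[-1,0,0,0.05,0],[-1,0,0,0.05,0],[-1,0,0,0.05,0],[-1,0,0,0.05,0],[-1,0,0,0.05,0],[-1,0,0,0.04,0],[-1,0,0,0,0],[-1,0,0,0,0],[-1,0,0,0,0]])

```text
time_s: 30.25
eef_pos: [0.5257, 0.2713, 0.1655]
orientation: [180.0, 0.0, 159.0]
wrist_force: [0.5, 1.4, -0.4]
width: 0.14
grasp_force: 88.1
```

```bash
python3 - <<'E'
from h import *
L=[]
for i in range(12):
    arm.grab_frame("side");s=arm.read_state();L.append([*s["wrist_force"],*s["moment"]])
print(np.mean(L,0).round(2),np.std(L,0).round(2),np.round(s["eef_pos"],4))
E
```

```text
[ 0.1  -0.02 -0.13  0.05 -0.02  0.  ] [0.49 0.43 0.36 0.03 0.04 0.04] [0.5257 0.2713 0.1653]
```

Call:
apply_moves(targets=[[-0.68,0,0,0,0],[-0.6,0,0,0,0],[-0.5,0,0,0,0],[-0.3,0,0,0,0],[0,0,0,0,0],[0.2,0,0,0,0],[0.2,0,0,0,0],[0.2,0,0,0,0]], grip_force=20)

```text
time_s: 31.85
eef_pos: [0.5256, 0.2712, 0.1653]
orientation: [180.0, 0.0, 159.0]
wrist_force: [-0.4, 0.2, 0.5]
width: 0.602
grasp_force: 0.0
```

Call:
apply_moves(targets=[[0.2,0,0,-0.1,0],[0.2,0,0,-0.2,0],[0.2,0,0,-0.4,0],[0.2,0,0,-0.6,0],[0.2,0,0,-0.6,0],[0.2,0,0,-0.6,0],[0.2,0,0,-0.6,0],[0.2,0,-0.7,0,0],[0.2,0,-0.8,0,0],[0.2,0,-0.8,0,0],[0.2,0,-0.8,0,0],[0.2,0,-0.8,0,0],[0.2,0,0,0,0],[0.2,0,0,0,0],[0.2,0,0,0,0],[0.2,0,0,0,0]])

```text
time_s: 33.85
eef_pos: [0.456, 0.0902, 0.3201]
orientation: [-180.0, -0.0, 159.2]
wrist_force: [-0.7, 0.3, -0.0]
width: 0.598
grasp_force: 0.0
```

```bash
python3 - <<'E'
from h import *
t=arm.grab_frame("top");s=arm.grab_frame("side");st=arm.read_state();print(*[np.round(st[k],3) for k in("time_s","eef_pos","wrist_force","width")])
a=t["img"][150:290,90:340,::-1];b=s["img"][100:260,150:330,::-1]
cv2.imwrite("pics/z.png",np.hstack([cv2.resize(a,(480,400),interpolation=2),cv2.resize(b,(320,400),interpolation=2)]))
for n in("jar","tin","block","mallet","file","brush"):
    print(n,[(np.round(d["bbox"]).tolist(),round(d["confidence"],2)) for d in arm.look_for(n,"top")][:1])
E
```

```text
33.95 [0.456 0.09  0.32 ] [ 0.472  0.275 -0.105] 0.599
jar [([395.0, 209.0, 415.0, 227.0], 0.75)]
tin [([360.0, 232.0, 379.0, 252.0], 0.54)]
block [([396.0, 152.0, 410.0, 185.0], 0.77)]
mallet [([260.0, 124.0, 282.0, 172.0], 0.75)]
file [([222.0, 123.0, 229.0, 172.0], 0.69)]
brush [([105.0, 235.0, 125.0, 281.0], 0.66)]
```

View pics/z.png

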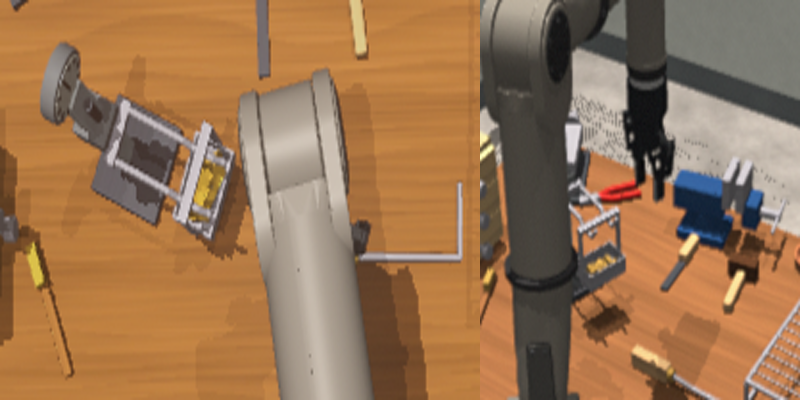

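Both prongs carry the bar (top panel about (200,170)) and the pan looks level, with the hook flat on the bench. I'll wait briefly, then check that the pan is still.

Call:
apply_moves(targets=[[0.2,0,0,0,0],[0.2,0,0,0,0],[0.2,0,0,0,0],[0.2,0,0,0,0],[0.2,0,0,0,0],[0.2,0,0,0,0],[0.2,0,0,0,0],[0.2,0,0,0,0],[0.2,0,0,0,0],[0.2,0,0,0,0],[0.2,0,0,0,0],[0.2,0,0,0,0],[0.2,0,0,0,0],[0.2,0,0,0,0],[0.2,0,0,0,0],[0.2,0,0,0,0]])

```text
time_s: 36.25
eef_pos: [0.4558, 0.0891, 0.3203]
orientation: [180.0, 0.0, 159.0]
wrist_force: [-0.7, 0.2, 0.4]
width: 0.602
grasp_force: 0.0
```

```bash
python3 - <<'E'
from h import *
a=[arm.grab_frame("top")["img"][185:240,170:216].astype(int) for _ in range(8)]
print([int(np.abs(x-a[0]).max()) for x in a],[round(float(np.abs(x-a[0]).mean()),2) for x in a])
z=cv2.imread("pics/z.png")
t=arm.grab_frame("top")
# expected projections of level pan: rim corners & bar ends vs picture panel
p=np.array([.5256,.2712]);c,s=np.cos(np.radians(159)),np.sin(np.radians(159));X=np.array([c,s]);Y=np.array([-s,c]);z0=.184-.096
for n,x,y,h in(("bar",-.05,0,.1),("bar",.05,0,.1),("rim",-.046,-.03,.028),("rim",-.046,.03,.028),("rim",.046,-.03,.028),("rim",.046,.03,.028)):
    u=proj(t,[*(p+X*x+Y*y),z0+h])[0];print(n,np.round([(u[0]-90)*1.92,(u[1]-150)*400/140]))
E
```

```text
[0, 3, 3, 3, 3, 3, 3, 4] [0.0, 0.4, 0.4, 0.4, 0.4, 0.39, 0.39, 0.4]
bar [204. 125.]
bar [178. 224.]
rim [192. 132.]
rim [230. 153.]
rim [169. 219.]
rim [208. 240.]
```

```bash
python3 -c "
from rig import arm
print(arm.sign_off())"
```

```text
the job is handed in; nothing more can be done
None
```

I drew the pan out with the hook, laid the hook flat on the bench, and hung the pan by both prongs, level and still. I handed the job in at about 37 s; no verdict came back.

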